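# Lock the tape roll on its holder with the C-shaped keeper

## Task

Lock the roll of packing tape onto its upright holder: pick up the orange C-shaped keeper, slide it sideways through its gap onto the narrow neck of the spindle just under the wide black cap, then lower it round the thicker shaft until it lies flat on the hub, and let go. The spindle has been set to an unknown height, so find the neck by feel or by eye and do not force the keeper; leave the tape roll on the holder and do not knock the mug or the stapler about.

Things in the scene. Friction and masses are not known exactly. Their poses are not given: they have to be found in the camera images.
- keeper: Orange plastic keeper, loose, 70 to 130 g: a flat open C-shaped ring, 80 mm outside diameter, 32 mm bore, 10 mm thick, lying flat on the desk at first. Origin: centre of the bore, on the underside; z up. Its gap opens towards +x; on its -x side stands an upright tab, 26 mm along x (from -62 to -36 mm), 12 mm thick along y, its top 62 mm above the underside.
- keeper_grip (a point): Good grip point on the keeper's tab: 49 mm behind the bore's centre (keeper x = -49 mm, y = 0), 42 mm above the underside; pinch the tab from above across its 12 mm thickness (along y). Axes as the keeper's.
- keeper_gap (a point): Throat of the keeper's gap, 12.5 mm ahead of the bore's centre (keeper x = +12.5 mm), at the underside. The gap is narrowest here, 20 mm, and widens outwards (77 degrees between its flanks) to 50 mm at the rim. Axes as the keeper's.
- holder: Tape holder fixed to the desk: dark round base 128 mm diameter, 10 mm high; grey hub 58 mm diameter, its flat top 60 mm above the desk; from it rises a coaxial upright spindle. Origin: on the desk, on the spindle's axis; z up.
- hub_top (a point): Centre of the hub's flat top, 60 mm above the desk, on the axis. Above it the spindle: shaft 24 mm diameter (too thick for the gap, fits the bore), steel neck 14 mm diameter and 18 mm long, black cap 44 mm diameter, 12 mm high. Spindle height is adjustable and stiff (80 N to shift): the neck's lower end lies anywhere from 84 to 114 mm above the desk and is not reported.
- tape_roll: Roll of brown packing tape, 110 mm outside diameter, 48 mm high, 64 mm bore, lying on the holder's base round the hub (its top 58 mm above the desk). Origin: centre of its underside, 10 mm above the desk when in place.
- scanner_on_stand: Black barcode scanner on its stand, fixed to the desk between the keeper (on its right) and the tape holder (on its left), up to 290 mm high, about 190 x 190 mm in plan; go over or round it. Origin: centre of its foot, on the desk.
- mug: White mug standing on the desk, bystander, 82x114x91 mm; origin at the centre of its underside.
- stapler: Blue and black stapler, bystander, 145x36x48 mm; origin at the centre of its underside.
Mind the look-alikes: they are no part of the job. What is shaped like the tape_roll but green is not meant.

How it is judged:
On the way:
1. the keeper is round the spindle's neck, above the hub (horizontal distance between keeper and holder below 0.009 m and z of keeper in the frame of holder between 0.078 and 0.13 m), for 0.05 s.
At the end, for the whole second after the job is handed in: The keeper lies flat (within about 4.5 degrees) and at rest on the hub, its bore round the spindle (centre within 7 mm of the axis, underside within 4 mm of the hub's top at 60 mm), and the tape roll is still on the holder's base round the hub (horizontal distance between keeper and holder below 0.007 m and z of keeper in the frame of holder between 0.056 and 0.064 m and angle between keeper's own z axis and vertical below 0.08 rad and linear speed of keeper below 0.02 m/s and horizontal distance between tape_roll and holder below 0.008 m and z of tape_roll in the frame of holder between 0.006 and 0.014 m); the robot touches nothing.
It fails at once if the keeper is forced against the holder (over 80 N) (contact force between keeper and holder above 80 N).
It fails at once if a bystander (mug, stapler) is moved more than 30 mm (distance of any of mug, stapler from where it was at the start of the episode above 0.03 m).
It also fails if it takes over 67 s, if anything falls off the work surface, if the arm or the gripper's body presses on something with over 40 N, if the wrist force passes 120 N, or if a joint passes its speed limit or range.

## Robot

A 6-joint arm with a two-finger parallel gripper is mounted at the origin on the work surface; the furniture and walls round the work are solid. World frame = base frame: x ahead of the robot, y to its left, z up, the work surface at z = 0. Lengths are in m, angles in rad, forces in N, time in s.
With the tool pointing down it reaches from about 0.4 to 0.825 m from the base axis. Payload 7 kg.
Tool frame: the origin (TCP) lies midway between the tips of the shut fingers; the grasp point (between the pads) lies hold_point_z behind it (hold_point_z is the distance from the TCP to the grasp point, in m); z points along the fingers, y is the line along which they close (so a half turn about z gives the same grasp; the last joint's range is limited). The gripper opens to 88 mm and grips with 3 to 60 N. Pads are 19 mm wide; open, the fingers measure 130 mm over their backs; the gripper's body (78 mm by 193 mm) begins 47 mm behind the grasp point.
Start: joints at [0.288, 0.359, 0.012, 0, -1.224, -0.288], TCP at [0.675, -0, 0.227] pointing down, gripper open.
Joint ranges: [-3.07, 3.07], [-1.43, 2.12], [-1.02, 1.25], [-3.03, 1.67], [-3.05, -0], [-3.03, 3.03]. Speed limits (rad/s): [2.39, 2.39, 3.01, 3.14, 3.14, 3.14].

## Interface

Orientations are given as [roll, pitch, yaw] about the fixed x, y, z axes, in that order (R = Rz(yaw) Ry(pitch) Rx(roll)).
In Python, from station import * gives the robot as it stands.
- The arm moves only by the tool apply_moves, never from a script. Its argument "steps" is a list of rows, each an object with "translation": the shift along the world's x, y, z scaled (see below), a list of three; "rotation": the turn, a rotation vector about the world's x, y, z scaled (see below), a list of three. A call has exactly 10 rows; each row is the pose to reach, as a shift and turn from the pose commanded when the call began; what a row does not reach only later rows make up. The controller multiplies each number of a shift by 250 mm and each number of a turn by 30 degrees. A row lasts 1/12 s, in which the tool goes at most 41.7 mm and 7.16 degrees, less where a joint would pass 70% of its speed; a pose out of reach is approached as far as the arm can. A call with a number of a shift or a turn outside -1 to 1 is refused whole. A call with a gripper value outside its range is refused whole. "jaw" is the closure, from -1 (fully open) to 1 (shut), so that 0 is half open, set as the call begins (left out, the last holds). The fingers move at their own pace and stop on an object; "newtons" is the grip in N (left out, the last holds). Time passes only in rows, so rows that repeat a pose let the fingers close, or fill a call up. It gives the time, the measured TCP pose, the force, the opening and the grip force at its end, in the units of the state.
- get_state(): the state, without advancing time (a new reading comes with each control period).
- grab_frame(name): name is "scene" or "side" or "wrist"; returns the picture (420x560x3 uint8, blue, green, red); there is no depth.
- camera_model(name): a dict with "fx", "fy", "cx", "cy" (pixels), "xyz" and "rotation" of the camera in the world. Camera axes: x right, y down, z forward; pixel columns grow to the right and rows downward; lengths in m; the calibration is good to about 2 mm. A picture is of the moment at which its call begins: read the wrist's pose just before it. camera_model takes no time and is no camera call; for the wrist camera it gives the pose at the moment of the call.
- job_done(): hands the job in; it is judged then, once.
The state is a dict: "t": time; "q": joint angles; "qd": joint speeds; "joint_efforts": joint torques, N m; "eef_pos": TCP position; "ee_rot": TCP orientation; "force": force on the tool from outside, world axes, zero at the start; "moment": the same for the moment, N m; "width": finger opening in m; "gripper_force": force on a finger pad.
Only numpy, scipy, OpenCV 4.12 (cv2) and the standard library are available. Lean on these libraries where they do the work, as an engineer would, in place of code of your own. Each camera call takes 0.05 s, during which the arm holds its last target. There are 200 camera calls.

## Working session

There is one attempt and no reset: what is moved stays moved. The work goes in short steps, Python scripts to look and compute and a tool call to move; the robot and the scene stay as the last step left them, time stands still between calls to the robot, and variables do not carry over. Pictures are saved under pics/ and viewed, at most 12 in all, crops included, and the job is handed in when it is done.

Besides the shell and the picture viewer there is one more tool, called after "Call:" in YAML: its name, and indented under it one key for each argument. apply_moves: Moves the arm, as the interface text tells. Shifts and turns lie within -1 to 1; 1 stands for 250 mm of shift or 30 degrees of turn. Its arguments: {"type":"object","properties":{"steps":{"type":"array"},"jaw":{"type":"number"},"newtons":{"type":"number"}},"required":["steps"]}

```bash
mkdir -p pics
python3 - <<'E'
from station import *
import cv2,numpy as np
s=get_state();print({k:np.round(v,3) for k,v in s.items()})
for n in("scene","side"):
    m=camera_model(n);print(n,m);cv2.imwrite(f"pics/{n}0.png",grab_frame(n))
E
```

```text
{'t': np.float64(0.0), 'q': array([ 0.288,  0.359,  0.011, -0.   , -1.224, -0.288]), 'qd': array([-0.   ,  0.001,  0.001, -0.001,  0.001, -0.001]), 'joint_efforts': array([-1.0000e-03, -5.8273e+01,  2.9306e+01,  6.9970e+00,  7.0000e-03,
       -0.0000e+00]), 'eef_pos': array([ 0.675, -0.   ,  0.226]), 'ee_rot': array([ 3.14 , -0.   , -1.571]), 'force': array([0.356, 0.536, 0.431]), 'moment': array([ 0.   , -0.045,  0.024]), 'gripper_force': np.float64(0.0), 'width': np.float64(0.088)}
scene {'fx': 514.7494814978473, 'fy': 514.7494814978473, 'cx': 284.3889412987536, 'cy': 213.25153681804295, 'xyz': array([-0.19273809, -0.77108766,  1.08338202]), 'rotation': array([-2.35744552,  0.01437562, -0.68820415])}
side {'fx': 510.4597989725147, 'fy': 510.4597989725147, 'cx': 278.37699667194494, 'cy': 203.36200714435333, 'xyz': array([0.15348979, 0.82245099, 1.24926139]), 'rotation': array([-2.52374745,  0.00778224, -2.82580301])}
```

View pics/scene0.png

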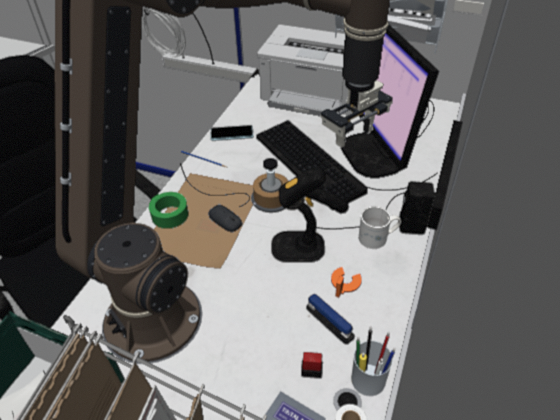

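View pics/side0.png

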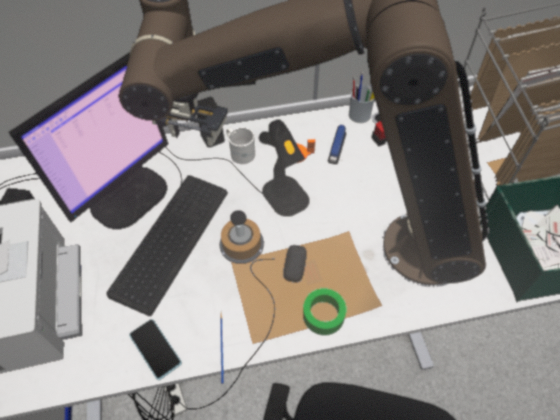

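The scene view shows the keeper at about (345,281), with the stapler at (330,316), the mug at (375,228) and the scanner at (298,215). The holder with the brown roll is at (270,190). The green ring at (168,209) is the look-alike. The brown roll round the hub fits the description. I'll enlarge these to confirm and measure.

```bash
cat > h.py <<'E'
from station import *
import cv2,numpy as np
from scipy.spatial.transform import Rotation as R
def cam(n):
    m=camera_model(n);r=np.array(m["rotation"])
    M=R.from_euler("xyz",r).as_matrix() if r.shape==(3,) else r
    return m,M,np.array(m["xyz"])
def ray(c,u,v):
    m,M,p=c;return p,M@np.array([(u-m["cx"])/m["fx"],(v-m["cy"])/m["fy"],1])
def atz(c,u,v,z):
    p,d=ray(c,u,v);return p+d*(z-p[2])/d[2]
def proj(c,X):
    m,M,p=c;q=M.T@(np.array(X)-p);return m["cx"]+m["fx"]*q[0]/q[2],m["cy"]+m["fy"]*q[1]/q[2]
def tri(rs):
    A=0;b=0
    for p,d in rs:
        d=d/np.linalg.norm(d);P=np.eye(3)-np.outer(d,d);A=A+P;b=b+P@p
    x=np.linalg.solve(A,b);return x,[np.linalg.norm((np.eye(3)-np.outer(d,d)/(d@d))@(x-p)) for p,d in rs]
E
python3 - <<'E'
from h import *
a=cv2.imread("pics/scene0.png");b=cv2.imread("pics/side0.png")
z=lambda i,u,v:cv2.resize(i[v:v+60,u:u+80],(400,300),interpolation=cv2.INTER_CUBIC)
cv2.imwrite("pics/z0.png",np.vstack([np.hstack([z(a,310,255),z(a,232,152)]),np.hstack([z(b,265,120),z(b,202,203)])]))
for n in("scene","side"):
    c=cam(n);print(n,proj(c,[.675,0,.226]),np.round(c[1][:,2],2))
E
```

```text
scene (np.float64(354.52036431224747), np.float64(137.4874416173637)) [ 0.44  0.55 -0.71]
side (np.float64(192.58201142454834), np.float64(138.56898162924972)) [ 0.19 -0.55 -0.82]
```

View pics/z0.png

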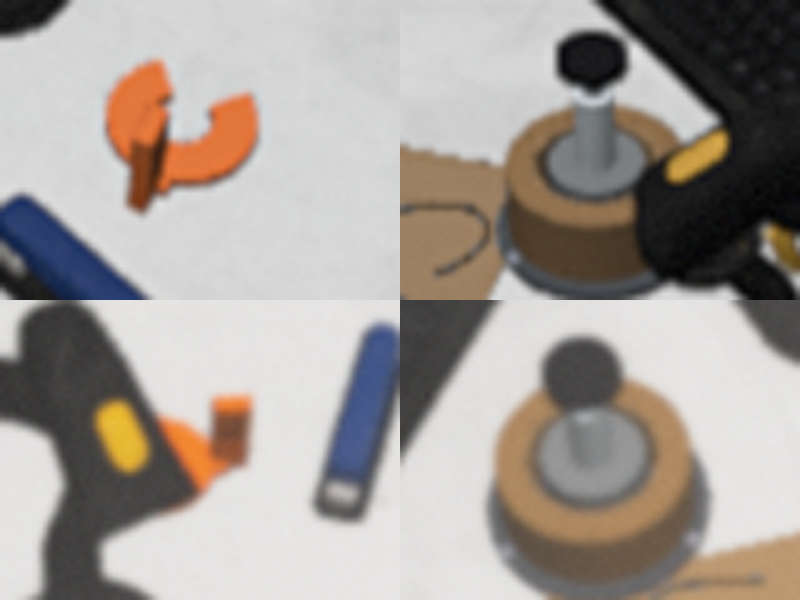

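```bash
cat > kf.py <<'E'
from h import *
from scipy.optimize import minimize
# keeper as convex pieces (ring sectors outside the flared gap, plus tab)
def pieces():
    out=[];N=24;t=np.radians(77/2);x0=12.5-10/np.tan(t)   # flank: y=+-(x-x0)tan t
    angs=np.linspace(0,np.pi,N+1)
    pts=lambda P:[(x,y,z) for x,y in P for z in(0,.01)]
    ao=np.arctan2(25,31.2);ai=np.arctan2(10,12.5)
    for s in(1,-1):
        for i in range(N):
            f,g=i/N,(i+1)/N
            o=[ao+(np.pi-ao)*k for k in(f,g)];n=[ai+(np.pi-ai)*k for k in(f,g)]
            P=[(.04*np.cos(k),s*.04*np.sin(k)) for k in o]+[(.016*np.cos(k),s*.016*np.sin(k)) for k in n]
            out.append(np.array(pts(P)))
    out.append(np.array([(x,y,z) for x in(-.062,-.036) for y in(-.006,.006) for z in(0,.062)]))
    return out
PC=pieces()
def render(c,x,y,yaw,z=0,k=4,win=(0,0,560,420)):
    m,M,p=c;im=np.zeros((win[3]*k,win[2]*k),np.uint8);cs,sn=np.cos(yaw),np.sin(yaw)
    for P in PC:
        W=np.c_[x+cs*P[:,0]-sn*P[:,1],y+sn*P[:,0]+cs*P[:,1],P[:,2]+z]
        q=(W-p)@M;uv=np.c_[m["cx"]+m["fx"]*q[:,0]/q[:,2]-win[0]+.5,m["cy"]+m["fy"]*q[:,1]/q[:,2]-win[1]+.5]*k
        cv2.fillConvexPoly(im,cv2.convexHull(np.round(uv*16).astype(np.int32)),255,shift=4)
    return cv2.resize(im,(win[2],win[3]),interpolation=cv2.INTER_AREA)/255.
def orange(im):
    h=cv2.cvtColor(im,cv2.COLOR_BGR2HSV);return ((h[...,0]<14)&(h[...,1]>140)&(h[...,2]>60)).astype(float)
def fit(c,im,win,x0,z=0):
    T=orange(im)[win[1]:win[1]+win[3],win[0]:win[0]+win[2]]
    f=lambda a:np.abs(render(c,a[0],a[1],a[2],z,4,win)-T).sum()
    best=min((minimize(f,[x0[0],x0[1],w],method="Nelder-Mead",options=dict(initial_simplex=np.array([[x0[0],x0[1],w],[x0[0]+.01,x0[1],w],[x0[0],x0[1]+.01,w],[x0[0],x0[1],w+.3]]),xatol=1e-4)) for w in np.atleast_1d(x0[2])),key=lambda r:r.fun)
    return best.x,best.fun,T.sum()
E
python3 - <<'E'
from kf import *
S,D=cam("scene"),cam("side")
print("tabtop",tri([ray(S,340.2,279.4),ray(D,311.4,140.8)]))
print("hub S",atz(S,271.2,184,.06),"D",atz(D,241.2,233.6,.06))
print("cap",tri([ray(S,270.5,164.2),ray(D,238.4,217.6)]))
a=cv2.imread("pics/scene0.png")
x0=atz(S,348,280,0);print(x0)
x,f,t=fit(S,a,(320,255,50,50),[x0[0],x0[1],np.arange(-3,3,.7)]);print("keeper",x,f,t)
win=(310,255,80,60)
r=render(S,*x,0,4,win);o=a[255:315,310:390].copy();e=cv2.resize((r*255).astype(np.uint8),(640,480))
o=cv2.resize(o,(640,480),interpolation=cv2.INTER_CUBIC);cs,_=cv2.findContours((e>127).astype(np.uint8),cv2.RETR_LIST,cv2.CHAIN_APPROX_NONE);cv2.drawContours(o,cs,-1,(255,0,0),1)
cv2.imwrite("pics/kfit.png",o)
# stapler/mug/scanner footprint hints
for n,u,v,z in(("stapA",312,297,.04),("stapB",350,335,.04),("mug",375,228,.05)):print(n,atz(S,u,v,z).round(3))
E
```

```text
tabtop (array([ 0.4027187 , -0.24080294,  0.05757837]), [np.float64(0.0012933982123937596), np.float64(0.0012933982123936635)])
hub S [0.49252255 0.14726248 0.06      ] D [0.49032433 0.14986566 0.06      ]
cap (array([0.49357668, 0.14808847, 0.1350525 ]), [np.float64(0.00013728702708813825), np.float64(0.00013728702708804049)])
[ 0.45195182 -0.22567214  0.        ]
keeper [ 0.44956438 -0.22137985  0.39369237] 138.34509803921569 412.0
stapA [ 0.324 -0.226  0.04 ]
stapB [ 0.32  -0.363  0.04 ]
mug [ 0.604 -0.17   0.05 ]
```

View pics/kfit.png

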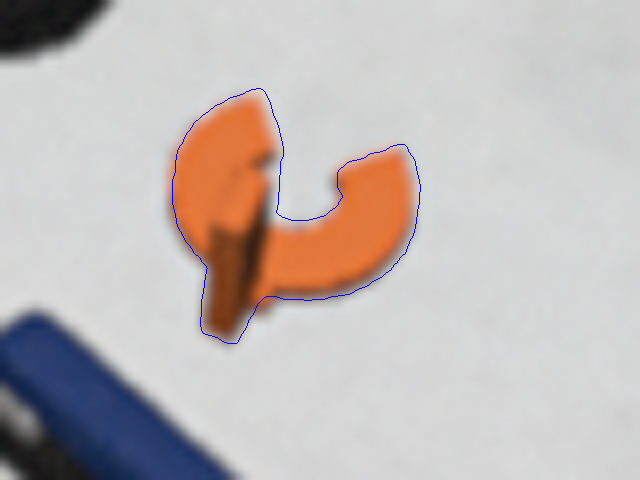

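The contour fits to 1–2 mm and agrees with the triangulated tab top at (0.403,-0.241). The cap triangulates to z≈0.135, so the neck is about 0.111–0.129. I'll raise the arm and turn over towards the keeper.

Call:
apply_moves:
  steps:
    - {"translation": [0,0,0.17],"rotation": [0,0,0.2]}
    - {"translation": [0,0,0.34],"rotation": [0,0,0.4]}
    - {"translation": [0,0,0.5],"rotation": [0,0,0.6]}
    - {"translation": [0,0,0.67],"rotation": [0,0,0.8]}
    - {"translation": [-0.1,-0.1,0.7],"rotation": [0,0,1]}
    - {"translation": [-0.2,-0.2,0.7],"rotation": [0,0,1]}
    - {"translation": [-0.3,-0.3,0.7],"rotation": [0,0,1]}
    - {"translation": [-0.4,-0.4,0.7],"rotation": [0,0,1]}
    - {"translation": [-0.5,-0.5,0.7],"rotation": [0,0,1]}
    - {"translation": [-0.55,-0.6,0.7],"rotation": [0,0,1]}
  jaw: -1

```text
t: 0.93
eef_pos: [0.5349, -0.151, 0.4023]
ee_rot: [-3.141, -0.0, -1.047]
force: [0.2, -0.9, 0.5]
width: 0.088
gripper_force: 0.0
```

Call:
apply_moves:
  steps:
    - {"translation": [-0.1,-0.1,0],"rotation": [0,0,0.2]}
    - {"translation": [-0.2,-0.2,0],"rotation": [0,0,0.4]}
    - {"translation": [-0.3,-0.3,0],"rotation": [0,0,0.6]}
    - {"translation": [-0.4,-0.36,0],"rotation": [0,0,0.8]}
    - {"translation": [-0.5,-0.36,0],"rotation": [0,0,1]}
    - {"translation": [-0.55,-0.36,0],"rotation": [0,0,1]}
    - {"translation": [-0.55,-0.36,0],"rotation": [0,0,1]}
    - {"translation": [-0.55,-0.36,0],"rotation": [0,0,1]}
    - {"translation": [-0.55,-0.36,0],"rotation": [0,0,1]}
    - {"translation": [-0.55,-0.36,0],"rotation": [0,0,1]}

```text
t: 1.77
eef_pos: [0.4008, -0.2397, 0.4011]
ee_rot: [3.141, 0.001, -0.524]
force: [-0.4, 0.2, -0.1]
width: 0.0875
gripper_force: 0.0
```

Call:
apply_moves:
  steps:
    - {"translation": [0,0,0],"rotation": [0,0,0.2]}
    - {"translation": [0,0,0],"rotation": [0,0,0.4]}
    - {"translation": [0,0,0],"rotation": [0,0,0.6]}
    - {"translation": [0,0,0],"rotation": [0,0,0.8]}
    - {"translation": [0,0,0],"rotation": [0,0,1]}
    - {"translation": [0,0,0],"rotation": [0,0,1]}
    - {"translation": [0,0,0],"rotation": [0,0,1]}
    - {"translation": [0,0,0],"rotation": [0,0,1]}
    - {"translation": [0,0,0],"rotation": [0,0,1]}
    - {"translation": [0,0,0],"rotation": [0,0,1]}

```text
t: 2.6
eef_pos: [0.4001, -0.24, 0.4015]
ee_rot: [-3.142, 0.0, -0.002]
force: [0.3, -0.8, -0.6]
width: 0.0875
gripper_force: 0.0
```

Call:
apply_moves:
  steps:
    - {"translation": [0,0,-0.05],"rotation": [0,0,0.2]}
    - {"translation": [0,0,-0.1],"rotation": [0,0,0.4]}
    - {"translation": [0,0,-0.2],"rotation": [0,0,0.6]}
    - {"translation": [0,0,-0.3],"rotation": [0,0,0.75]}
    - {"translation": [0,0,-0.4],"rotation": [0,0,0.75]}
    - {"translation": [0,0,-0.5],"rotation": [0,0,0.75]}
    - {"translation": [0,0,-0.6],"rotation": [0,0,0.75]}
    - {"translation": [0,0,-0.6],"rotation": [0,0,0.75]}
    - {"translation": [0,0,-0.6],"rotation": [0,0,0.75]}
    - {"translation": [0,0,-0.6],"rotation": [0,0,0.75]}

```text
t: 3.43
eef_pos: [0.4008, -0.2404, 0.2531]
ee_rot: [3.14, -0.001, 0.393]
force: [-0.5, 0.6, 0.1]
width: 0.0874
gripper_force: 0.0
```

Run:
```python
from kf import *
import station
try: print("hold",station.hold_point_z)
except Exception as e: print(e,[k for k in dir(station) if k[0]!="_"])
s=get_state();print({k:np.round(s[k],4) for k in("t","q","eef_pos","ee_rot","force","width")})
c=cam("wrist");im=grab_frame("wrist");cv2.imwrite("pics/w1.png",im)
print(c[2],c[1][:,2],proj(c,[.4495,-.2214,0]))
```

```text
hold 0.0188
{'t': np.float64(3.4333), 'q': array([-1.1680e-01, -1.0200e-02, -3.8420e-01,  9.0000e-04, -1.1953e+00,
        2.0798e+00]), 'eef_pos': array([ 0.4008, -0.2404,  0.2531]), 'ee_rot': array([ 3.1401e+00, -1.0000e-03,  3.9250e-01]), 'force': array([-0.5231,  0.5711,  0.1224]), 'width': np.float64(0.0874)}
[ 0.4716694  -0.21064196  0.41175419] [-0.26172454 -0.11010153 -0.95884197] (np.float64(276.2093876819544), np.float64(141.0883132140679))
```

View pics/w1.png

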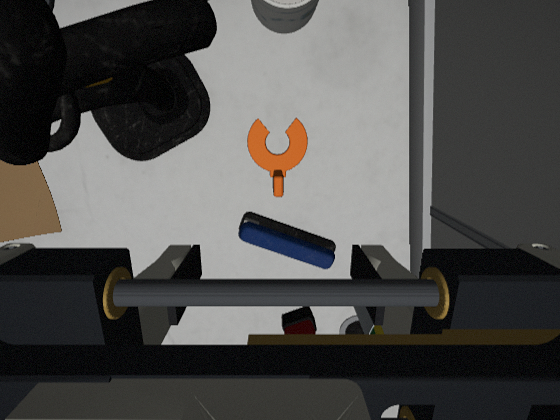

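The wrist view shows the keeper at (277,143), gap up and tab at (279,183). The stapler lies beyond the tab at (287,240), clear of where the fingers will go. I'll refine the fit here.

Run:
```python
from kf import *
c=cam("wrist");im=cv2.imread("pics/w1.png")
x,f,t=fit(c,im,(235,105,85,100),[.4495,-.2214,[.3,.45]]);print("keeper",x,f,t)
g=x[:2]-.049*np.array([np.cos(x[2]),np.sin(x[2])])
p=np.array(get_state()["eef_pos"]);print("grip",g,"d/250",(np.r_[g,.043-station_hold if 0 else .043-.0188]-p)/.25,"yaw err deg",np.degrees(x[2]-.393))
# stapler nearest edge at its top
for u,v in((248,212),(334,246),(330,265),(242,232)):print(atz(c,u,v,.045).round(3))
# holder model fit: cap, in the stored side & scene pictures
S,D=cam("scene"),cam("side")
```

```text
keeper [ 0.44962384 -0.22252248  0.40931404] 205.23529411764707 2070.0
grip [ 0.40467153 -0.24202351] d/250 [ 0.01456236 -0.00650322 -0.91688067] yaw err deg 0.9347256694728298
[ 0.356 -0.221  0.045]
[ 0.355 -0.344  0.045]
[ 0.328 -0.351  0.045]
[ 0.327 -0.223  0.045]
```

Run:
```python
from kf import *
c=cam("wrist");g=np.array([.4047,-.242]);e=np.array([np.cos(.409),np.sin(.409)]);n=np.array([-e[1],e[0]])
for u,v in((215,30),(212,50),(200,80),(210,100),(200,135),(145,160),(70,140),(30,160),(60,90)):
    print((u,v),[(np.round(np.r_[(q[:2]-g)@e,(q[:2]-g)@n]*1e3).astype(int)) .tolist() for q in (atz(c,u,v,z) for z in(.02,.1,.2,.27))])
```

```text
(215, 30) [[179, 71], [157, 57], [131, 39], [112, 27]]
(212, 50) [[158, 76], [141, 61], [119, 42], [104, 29]]
(200, 80) [[125, 93], [115, 74], [102, 51], [93, 35]]
(210, 100) [[102, 82], [96, 66], [89, 46], [84, 31]]
(200, 135) [[60, 99], [63, 79], [66, 54], [69, 37]]
(145, 160) [[29, 173], [39, 139], [50, 95], [58, 64]]
(70, 140) [[56, 266], [60, 212], [65, 145], [68, 98]]
(30, 160) [[32, 324], [40, 258], [51, 176], [59, 119]]
(60, 90) [[116, 266], [108, 212], [97, 145], [89, 98]]
```

Call:
apply_moves:
  steps:
    - {"translation": [0.015,-0.007,-0.1],"rotation": [0,0,0.03]}
    - {"translation": [0.015,-0.007,-0.2],"rotation": [0,0,0.03]}
    - {"translation": [0.015,-0.007,-0.3],"rotation": [0,0,0.03]}
    - {"translation": [0.015,-0.007,-0.4],"rotation": [0,0,0.03]}
    - {"translation": [0.015,-0.007,-0.5],"rotation": [0,0,0.03]}
    - {"translation": [0.015,-0.007,-0.6],"rotation": [0,0,0.03]}
    - {"translation": [0.015,-0.007,-0.7],"rotation": [0,0,0.03]}
    - {"translation": [0.015,-0.007,-0.8],"rotation": [0,0,0.03]}
    - {"translation": [0.015,-0.007,-0.87],"rotation": [0,0,0.03]}
    - {"translation": [0.015,-0.007,-0.91],"rotation": [0,0,0.03]}

```text
t: 4.32
eef_pos: [0.4044, -0.2419, 0.0233]
ee_rot: [3.142, 0.0, 0.408]
force: [0.8, 0.7, 0.5]
width: 0.0877
gripper_force: 0.0
```

Call:
apply_moves:
  steps:
    - {"translation": [0,0,0],"rotation": [0,0,0]}
    - {"translation": [0,0,0],"rotation": [0,0,0]}
    - {"translation": [0,0,0],"rotation": [0,0,0]}
    - {"translation": [0,0,0],"rotation": [0,0,0]}
    - {"translation": [0,0,0],"rotation": [0,0,0]}
    - {"translation": [0,0,0],"rotation": [0,0,0]}
    - {"translation": [0,0,0],"rotation": [0,0,0]}
    - {"translation": [0,0,0],"rotation": [0,0,0]}
    - {"translation": [0,0,0],"rotation": [0,0,0]}
    - {"translation": [0,0,0],"rotation": [0,0,0]}
  jaw: 1
  newtons: 35

```text
t: 5.15
eef_pos: [0.4037, -0.2418, 0.0241]
ee_rot: [3.142, 0.0, 0.408]
force: [-0.3, -0.3, -0.4]
width: 0.0263
gripper_force: 0.0
```

Still closing, so I'll wait. Then I'll lift.

Call:
apply_moves:
  steps:
    - {"translation": [0,0,0],"rotation": [0,0,0]}
    - {"translation": [0,0,0],"rotation": [0,0,0]}
    - {"translation": [0,0,0],"rotation": [0,0,0]}
    - {"translation": [0,0,0],"rotation": [0,0,0]}
    - {"translation": [0,0,0],"rotation": [0,0,0]}
    - {"translation": [0,0,0],"rotation": [0,0,0]}
    - {"translation": [0,0,0],"rotation": [0,0,0]}
    - {"translation": [0,0,0.01],"rotation": [0,0,0]}
    - {"translation": [0,0,0.03],"rotation": [0,0,0]}
    - {"translation": [0,0,0.06],"rotation": [0,0,0]}

```text
t: 5.98
eef_pos: [0.4032, -0.2416, 0.0391]
ee_rot: [-3.141, 0.001, 0.408]
force: [-0.4, -0.1, -0.8]
width: 0.0117
gripper_force: 35.0
```

Call:
apply_moves:
  steps:
    - {"translation": [0,0,0.1],"rotation": [0,0,0]}
    - {"translation": [0,0,0.2],"rotation": [0,0,0]}
    - {"translation": [0,0,0.3],"rotation": [0,0,0]}
    - {"translation": [0,0,0.4],"rotation": [0,0,0]}
    - {"translation": [0,0,0.5],"rotation": [0,0,0]}
    - {"translation": [0,0,0.6],"rotation": [0,0,0]}
    - {"translation": [0,0,0.7],"rotation": [0,0,0]}
    - {"translation": [0,0,0.8],"rotation": [0,0,0]}
    - {"translation": [0,0,0.9],"rotation": [0,0,0]}
    - {"translation": [0,0,1],"rotation": [0,0,0]}

```text
t: 6.82
eef_pos: [0.403, -0.2416, 0.2912]
ee_rot: [3.141, -0.001, 0.408]
force: [0.6, -0.0, -1.0]
width: 0.0119
gripper_force: 35.0
```

Call:
apply_moves:
  steps:
    - {"translation": [0,0,0.1],"rotation": [0,0,-0.15]}
    - {"translation": [0,0,0.2],"rotation": [0,0,-0.3]}
    - {"translation": [0,0,0.3],"rotation": [0,0,-0.45]}
    - {"translation": [0,0,0.4],"rotation": [0,0,-0.6]}
    - {"translation": [0,0,0.48],"rotation": [0,0,-0.75]}
    - {"translation": [0,0,0.48],"rotation": [0,0,-0.9]}
    - {"translation": [0,0,0.48],"rotation": [0,0,-1]}
    - {"translation": [0,0,0.48],"rotation": [0,0,-1]}
    - {"translation": [0,0,0.48],"rotation": [0,0,-1]}
    - {"translation": [0,0,0.48],"rotation": [0,0,-1]}

```text
t: 7.65
eef_pos: [0.4033, -0.2417, 0.4092]
ee_rot: [-3.142, 0.0, -0.113]
force: [0.2, 0.2, -1.5]
width: 0.0117
gripper_force: 35.0
```

Run:
```python
from kf import *
s=get_state();print({k:np.round(s[k],4) for k in("t","q","eef_pos","ee_rot","force","width","gripper_force")})
c=cam("wrist");im=grab_frame("wrist");cv2.imwrite("pics/w2.png",im)
p=s["eef_pos"];yaw=s["ee_rot"][2];z=p[2]+.0188-.0429
k=np.array(p[:2])+.049*np.array([np.cos(yaw),np.sin(yaw)])
o=im.copy();r=render(c,k[0],k[1],yaw,z);cs,_=cv2.findContours((r>.5).astype(np.uint8),cv2.RETR_LIST,cv2.CHAIN_APPROX_NONE);cv2.drawContours(o,cs,-1,(255,0,0),1)
cv2.imwrite("pics/w2o.png",o)
```

```text
{'t': np.float64(7.65), 'q': array([-0.1197, -0.0567, -0.083 , -0.    , -1.5446,  1.5773]), 'eef_pos': array([ 0.4033, -0.2417,  0.4092]), 'ee_rot': array([-3.1416e+00,  1.0000e-04, -1.1330e-01]), 'force': array([ 0.2424,  0.1587, -1.4895]), 'width': np.float64(0.0117), 'gripper_force': np.float64(34.9771)}
```

View pics/w2o.png

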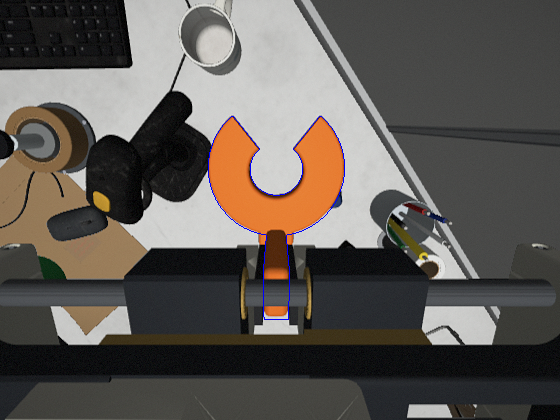

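The keeper is held as intended: the model contour overlays the ring exactly. I'll carry it over the scanner to the far (+y) side of the holder.

Call:
apply_moves:
  steps:
    - {"translation": [0,0.06,0],"rotation": [0,0,-0.12]}
    - {"translation": [0,0.14,0],"rotation": [0,0,-0.24]}
    - {"translation": [0,0.22,0],"rotation": [0,0,-0.36]}
    - {"translation": [0,0.3,0],"rotation": [0,0,-0.48]}
    - {"translation": [0,0.38,0],"rotation": [0,0,-0.6]}
    - {"translation": [0,0.46,0],"rotation": [0,0,-0.7]}
    - {"translation": [0,0.54,0],"rotation": [0,0,-0.8]}
    - {"translation": [0,0.62,0],"rotation": [0,0,-0.9]}
    - {"translation": [0,0.7,0],"rotation": [0,0,-1]}
    - {"translation": [0,0.74,0],"rotation": [0,0,-1]}

```text
t: 8.53
eef_pos: [0.4034, -0.0553, 0.4091]
ee_rot: [-3.141, 0.0, -0.64]
force: [0.7, -0.6, -1.1]
width: 0.0121
gripper_force: 35.0
```

Call:
apply_moves:
  steps:
    - {"translation": [0.03,0.08,0],"rotation": [0,0,-0.12]}
    - {"translation": [0.06,0.16,0],"rotation": [0,0,-0.24]}
    - {"translation": [0.1,0.24,0],"rotation": [0,0,-0.36]}
    - {"translation": [0.14,0.32,0],"rotation": [0,0,-0.48]}
    - {"translation": [0.18,0.4,0],"rotation": [0,0,-0.6]}
    - {"translation": [0.22,0.48,0],"rotation": [0,0,-0.7]}
    - {"translation": [0.26,0.56,0],"rotation": [0,0,-0.8]}
    - {"translation": [0.3,0.64,0],"rotation": [0,0,-0.9]}
    - {"translation": [0.34,0.72,0],"rotation": [0,0,-1]}
    - {"translation": [0.35,0.76,0],"rotation": [0,0,-1]}

```text
t: 9.37
eef_pos: [0.4921, 0.1351, 0.4081]
ee_rot: [3.14, -0.0, -1.163]
force: [0.3, -1.0, -1.4]
width: 0.0121
gripper_force: 35.0
```

Call:
apply_moves:
  steps:
    - {"translation": [0,0.1,0],"rotation": [0,0,-0.12]}
    - {"translation": [0,0.2,0],"rotation": [0,0,-0.24]}
    - {"translation": [0,0.3,0],"rotation": [0,0,-0.36]}
    - {"translation": [0,0.4,0],"rotation": [0,0,-0.48]}
    - {"translation": [0,0.5,0],"rotation": [0,0,-0.6]}
    - {"translation": [0,0.6,0],"rotation": [0,0,-0.7]}
    - {"translation": [0,0.68,0],"rotation": [0,0,-0.784]}
    - {"translation": [0,0.72,0],"rotation": [0,0,-0.784]}
    - {"translation": [0,0.72,0],"rotation": [0,0,-0.784]}
    - {"translation": [0,0.72,0],"rotation": [0,0,-0.784]}

```text
t: 10.2
eef_pos: [0.4911, 0.3131, 0.4087]
ee_rot: [3.141, -0.001, -1.57]
force: [0.8, 0.2, -0.7]
width: 0.0117
gripper_force: 35.0
```

Call:
apply_moves:
  steps:
    - {"translation": [0,0,-0.1],"rotation": [0,0,0]}
    - {"translation": [0,0,-0.2],"rotation": [0,0,0]}
    - {"translation": [0,0,-0.3],"rotation": [0,0,0]}
    - {"translation": [0,0,-0.4],"rotation": [0,0,0]}
    - {"translation": [0,0,-0.5],"rotation": [0,0,0]}
    - {"translation": [0,0,-0.6],"rotation": [0,0,0]}
    - {"translation": [0,0,-0.7],"rotation": [0,0,0]}
    - {"translation": [0,0,-0.7],"rotation": [0,0,0]}
    - {"translation": [0,0,-0.7],"rotation": [0,0,0]}
    - {"translation": [0,0,-0.7],"rotation": [0,0,0]}

```text
t: 11.03
eef_pos: [0.4921, 0.3131, 0.2361]
ee_rot: [-3.14, 0.001, -1.572]
force: [-1.2, 0.2, -1.0]
width: 0.012
gripper_force: 35.0
```

Run:
```python
from kf import *
s=get_state();print({k:np.round(s[k],4) for k in("t","q","eef_pos","ee_rot","force","width","gripper_force")})
c=cam("wrist");np.save("cw3.npy",np.c_[c[1],c[2]]);w=grab_frame("wrist");cv2.imwrite("pics/w3.png",w)
a=grab_frame("scene");b=grab_frame("side");cv2.imwrite("pics/scene3.png",a);cv2.imwrite("pics/side3.png",b)
z=lambda i,u,v:cv2.resize(i[v:v+60,u:u+80],(400,300),interpolation=cv2.INTER_CUBIC)
t=cv2.resize(w,(400,300),interpolation=cv2.INTER_AREA)
cv2.imwrite("pics/z3.png",np.vstack([np.hstack([z(a,232,152),z(b,202,203)]),np.hstack([t,t*0])]))
print(proj(c,[.4915,.1485,.06]),proj(c,[.4915,.1485,.141]))
```

```text
{'t': np.float64(11.0333), 'q': array([ 9.0230e-01,  2.0130e-01, -1.8410e-01,  1.0000e-03, -1.1833e+00,
       -9.0440e-01]), 'eef_pos': array([0.4921, 0.3131, 0.2361]), 'ee_rot': array([-3.1396e+00,  1.0000e-03, -1.5724e+00]), 'force': array([-1.2325,  0.1851, -1.0128]), 'width': np.float64(0.012), 'gripper_force': np.float64(34.9772)}
(np.float64(276.2926616888295), np.float64(29.844520532804353)) (np.float64(276.3075270234665), np.float64(-2.7878919040413734))
```

View pics/w3.png

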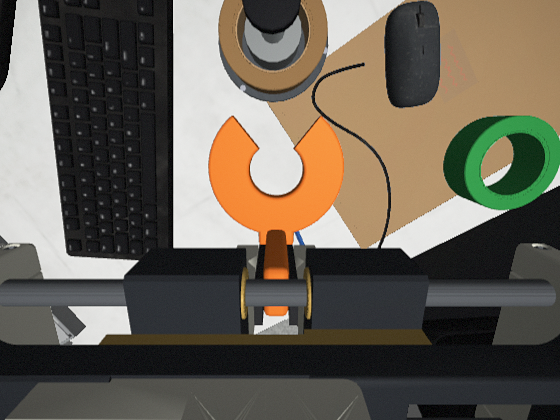

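The wrist view shows the holder hub at about (273,30), with the cap cut off at the top. I'll back off so that the whole spindle is in view.

Call:
apply_moves:
  steps:
    - {"translation": [0,0.08,0],"rotation": [0,0,0]}
    - {"translation": [0,0.16,0],"rotation": [0,0,0]}
    - {"translation": [0,0.24,0],"rotation": [0,0,0]}
    - {"translation": [0,0.3,0],"rotation": [0,0,0]}
    - {"translation": [0,0.32,0],"rotation": [0,0,0]}
    - {"translation": [0,0.32,0],"rotation": [0,0,0]}
    - {"translation": [0,0.32,0],"rotation": [0,0,0]}
    - {"translation": [0,0.32,0],"rotation": [0,0,0]}
    - {"translation": [0,0.32,0],"rotation": [0,0,0]}
    - {"translation": [0,0.32,0],"rotation": [0,0,0]}

```text
t: 12.02
eef_pos: [0.4913, 0.3926, 0.2343]
ee_rot: [-3.141, 0.0, -1.573]
force: [0.2, 1.5, -1.0]
width: 0.0118
gripper_force: 35.0
```

```bash
cat > hf.py <<'E'
from kf import *
def cyl(c,x,y,r,z0,z1,win,k=4):
    t=np.linspace(0,2*np.pi,60);W=np.array([(x+r*np.cos(a),y+r*np.sin(a),z) for z in(z0,z1) for a in t])
    m,M,p=c;q=(W-p)@M;uv=np.c_[m["cx"]+m["fx"]*q[:,0]/q[:,2]-win[0]+.5,m["cy"]+m["fy"]*q[:,1]/q[:,2]-win[1]+.5]*k
    im=np.zeros((win[3]*k,win[2]*k),np.uint8);cv2.fillConvexPoly(im,cv2.convexHull(np.round(uv*16).astype(np.int32)),255,shift=4)
    return cv2.resize(im,(win[2],win[3]),interpolation=cv2.INTER_AREA)/255.
def overlay(c,im,x,y,h,win,k):
    o=cv2.resize(im[win[1]:win[1]+win[3],win[0]:win[0]+win[2]],None,fx=k,fy=k,interpolation=cv2.INTER_CUBIC)
    t=np.linspace(0,2*np.pi,80)
    for r,z,col in((.055,.058,(0,255,255)),(.029,.06,(255,255,0)),(.012,h,(0,0,255)),(.022,h+.018,(255,0,255)),(.022,h+.03,(0,255,0))):
        P=np.array([proj(c,[x+r*np.cos(a),y+r*np.sin(a),z]) for a in t])
        cv2.polylines(o,[np.round((P-win[:2]+.5)*k).astype(np.int32)],True,col,1)
    return o
E
python3 - <<'E'
from hf import *
from scipy.optimize import minimize
s=get_state();print(s["eef_pos"],s["ee_rot"])
W=cam("wrist");w=grab_frame("wrist");cv2.imwrite("pics/w4.png",w)
S,D=cam("scene"),cam("side");a=cv2.imread("pics/scene0.png");b=cv2.imread("pics/side0.png")
wins={"S":(S,a,(258,155,26,18)),"D":(D,b,(225,207,28,22))}
v=[]
for n,(c,im,win) in wins.items():
    g=im[win[1]:win[1]+win[3],win[0]:win[0]+win[2]].max(2).astype(float)
    g=np.clip((130-g)/80,0,1);v.append((c,win,g))
f=lambda p:sum(np.abs(cyl(c,p[0],p[1],.022,p[2]+.018,p[2]+.03,win)-g).sum() for c,win,g in v)
x0=np.array([.4935,.148,.111]);r=minimize(f,x0,method="Nelder-Mead",options=dict(initial_simplex=np.vstack([x0,x0+np.diag([.005,.005,.008])]),xatol=1e-4))
print(r.x,r.fun)
x=r.x
O=[overlay(S,a,*x,(232,152,80,60),5),overlay(D,b,*x,(202,203,80,60),5)]
ww=overlay(W,w,*x,(200,0,160,120),4)
cv2.imwrite("pics/ov.png",np.vstack([np.hstack(O),np.hstack([cv2.resize(ww,(400,300),interpolation=cv2.INTER_AREA),cv2.resize(w[0:120,200:360],(400,300),interpolation=cv2.INTER_CUBIC)])]))
E
```

```text
[0.49130714 0.39262717 0.23431529] [-3.14148588e+00  1.60544957e-04 -1.57346758e+00]
[0.49347084 0.15078666 0.10906395] 202.8419117647059
```

View pics/ov.png

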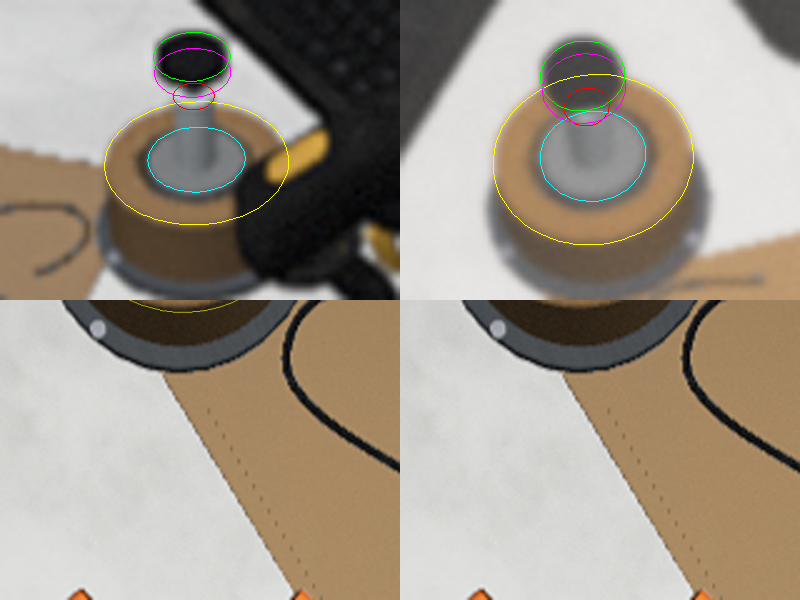

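The scene and side overlays suggest a neck bottom around 0.111, because the cap sits slightly above my fit. I backed off the wrong way for the wrist view, so I'll come forward. The keeper stays well above the cap.

Call:
apply_moves:
  steps:
    - {"translation": [0,-0.08,0],"rotation": [0,0,0]}
    - {"translation": [0,-0.16,0],"rotation": [0,0,0]}
    - {"translation": [0,-0.24,0],"rotation": [0,0,0]}
    - {"translation": [0,-0.32,0],"rotation": [0,0,0]}
    - {"translation": [0,-0.4,0],"rotation": [0,0,0]}
    - {"translation": [0,-0.44,0],"rotation": [0,0,0]}
    - {"translation": [0,-0.44,0],"rotation": [0,0,0]}
    - {"translation": [0,-0.44,0],"rotation": [0,0,0]}
    - {"translation": [0,-0.44,0],"rotation": [0,0,0]}
    - {"translation": [0,-0.44,0],"rotation": [0,0,0]}

```text
t: 12.9
eef_pos: [0.4914, 0.2837, 0.234]
ee_rot: [-3.142, 0.0, -1.573]
force: [-0.0, 0.5, -1.0]
width: 0.012
gripper_force: 35.0
```

Run:
```python
from hf import *
s=get_state();print(s["eef_pos"],s["ee_rot"])
W=cam("wrist");np.savez("cw5.npz",M=W[1],p=W[2]);w=grab_frame("wrist");cv2.imwrite("pics/w5.png",w)
x=(.4936,.1485,.111)
ww=overlay(W,w,*x,(195,0,160,120),5)
cv2.imwrite("pics/ov5.png",ww);print(W[2])
```

```text
[0.4913681  0.28367914 0.23400611] [-3.14150792e+00  1.03892349e-04 -1.57261768e+00]
[0.49108498 0.20670801 0.39252339]
```

View pics/ov5.png

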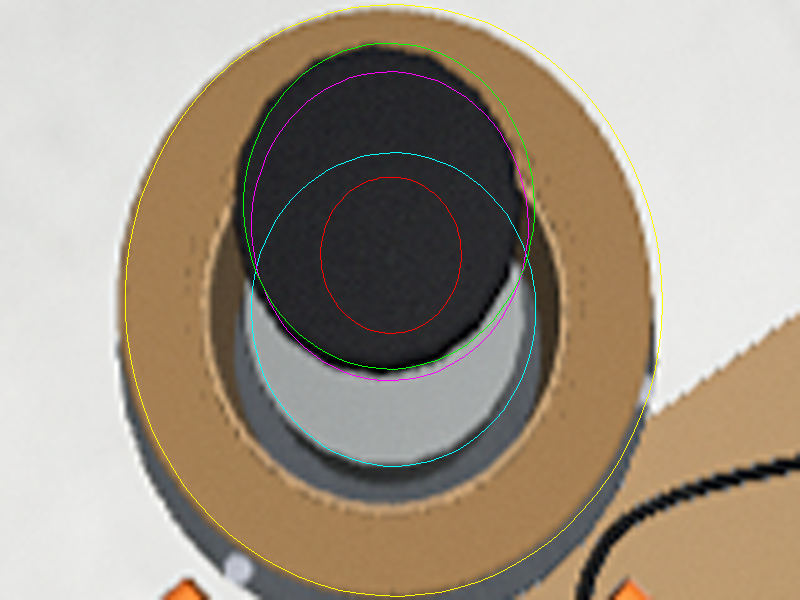

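The wrist overlay is good. The holder axis is about 1 mm further to +x (x≈0.4945, y≈0.1485), and the neck bottom is 0.111–0.112. I'll lower to an underside of about 0.1155, clear of the cap, then slide in slowly.

Call:
apply_moves:
  steps:
    - {"translation": [0.013,0,-0.05],"rotation": [0,0,0]}
    - {"translation": [0.013,0,-0.1],"rotation": [0,0,0]}
    - {"translation": [0.013,0,-0.15],"rotation": [0,0,0]}
    - {"translation": [0.013,0,-0.2],"rotation": [0,0,0]}
    - {"translation": [0.013,0,-0.25],"rotation": [0,0,0]}
    - {"translation": [0.013,0,-0.3],"rotation": [0,0,0]}
    - {"translation": [0.013,0,-0.35],"rotation": [0,0,0]}
    - {"translation": [0.013,0,-0.378],"rotation": [0,0,0]}
    - {"translation": [0.013,0,-0.378],"rotation": [0,0,0]}
    - {"translation": [0.013,0,-0.378],"rotation": [0,0,0]}

```text
t: 13.78
eef_pos: [0.4945, 0.2835, 0.1394]
ee_rot: [3.141, -0.001, -1.572]
force: [-0.5, 0.5, -1.0]
width: 0.0119
gripper_force: 35.0
```

Call:
apply_moves:
  steps:
    - {"translation": [0,-0.02,0],"rotation": [0,0,0]}
    - {"translation": [0,-0.04,0],"rotation": [0,0,0]}
    - {"translation": [0,-0.06,0],"rotation": [0,0,0]}
    - {"translation": [0,-0.08,0],"rotation": [0,0,0]}
    - {"translation": [0,-0.1,0],"rotation": [0,0,0]}
    - {"translation": [0,-0.12,0],"rotation": [0,0,0]}
    - {"translation": [0,-0.14,0],"rotation": [0,0,0]}
    - {"translation": [0,-0.16,0],"rotation": [0,0,0]}
    - {"translation": [0,-0.18,0],"rotation": [0,0,0]}
    - {"translation": [0,-0.19,0],"rotation": [0,0,0]}

```text
t: 14.62
eef_pos: [0.4944, 0.235, 0.1396]
ee_rot: [3.141, -0.0, -1.573]
force: [-0.8, 0.3, -2.0]
width: 0.0118
gripper_force: 35.0
```

Run:
```python
from hf import *
s=get_state();print(s["eef_pos"],s["ee_rot"],s["force"])
a=grab_frame("scene");b=grab_frame("side");w=grab_frame("wrist")
z=lambda i,u,v:cv2.resize(i[v:v+60,u:u+80],(400,300),interpolation=cv2.INTER_CUBIC)
W=cam("wrist");ov=overlay(W,w,.4945,.1485,.111,(180,60,200,150),4)
cv2.imwrite("pics/s6.png",np.vstack([np.hstack([z(a,232,145),z(b,202,190)]),np.hstack([cv2.resize(ov,(400,300)),cv2.resize(w[60:210,180:380],(400,300))])]))
```

```text
[0.49440912 0.23497706 0.1395748 ] [ 3.14147392e+00 -9.69018125e-05 -1.57323822e+00] [-0.84309399  0.30854603 -1.96219094]
```

View pics/s6.png

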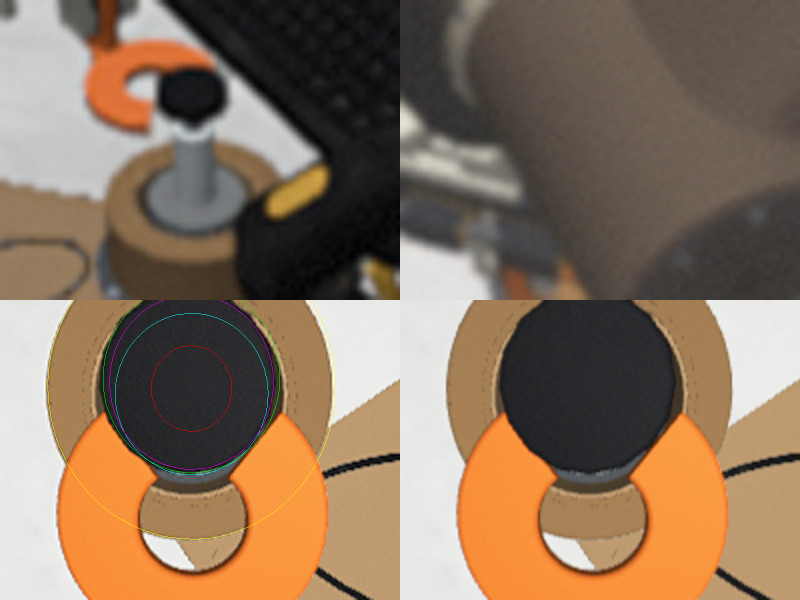

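The keeper tips are under the cap with no contact force, and the gap is about 1 mm off centre. I'll correct by 1 mm in +x and slide on.

Call:
apply_moves:
  steps:
    - {"translation": [0.004,-0.01,0],"rotation": [0,0,0]}
    - {"translation": [0.004,-0.02,0],"rotation": [0,0,0]}
    - {"translation": [0.004,-0.03,0],"rotation": [0,0,0]}
    - {"translation": [0.004,-0.04,0],"rotation": [0,0,0]}
    - {"translation": [0.004,-0.05,0],"rotation": [0,0,0]}
    - {"translation": [0.004,-0.06,0],"rotation": [0,0,0]}
    - {"translation": [0.004,-0.07,0],"rotation": [0,0,0]}
    - {"translation": [0.004,-0.08,0],"rotation": [0,0,0]}
    - {"translation": [0.004,-0.085,0],"rotation": [0,0,0]}
    - {"translation": [0.004,-0.09,0],"rotation": [0,0,0]}

```text
t: 15.6
eef_pos: [0.4955, 0.213, 0.1396]
ee_rot: [-3.142, 0.0, -1.573]
force: [-0.8, -0.5, -1.3]
width: 0.0117
gripper_force: 35.0
```

Call:
apply_moves:
  steps:
    - {"translation": [0,-0.01,0],"rotation": [0,0,0]}
    - {"translation": [0,-0.02,0],"rotation": [0,0,0]}
    - {"translation": [0,-0.03,0],"rotation": [0,0,0]}
    - {"translation": [0,-0.04,0],"rotation": [0,0,0]}
    - {"translation": [0,-0.05,0],"rotation": [0,0,0]}
    - {"translation": [0,-0.06,0],"rotation": [0,0,0]}
    - {"translation": [0,-0.063,0],"rotation": [0,0,0]}
    - {"translation": [0,-0.063,0],"rotation": [0,0,0]}
    - {"translation": [0,-0.063,0],"rotation": [0,0,0]}
    - {"translation": [0,-0.063,0],"rotation": [0,0,0]}

```text
t: 16.43
eef_pos: [0.4955, 0.1976, 0.1396]
ee_rot: [-3.142, 0.0, -1.573]
force: [-0.4, 0.5, -0.5]
width: 0.0116
gripper_force: 35.0
```

Run:
```python
from hf import *
s=get_state();print(s["eef_pos"],s["ee_rot"],s["force"],s["moment"])
a=grab_frame("scene");w=grab_frame("wrist")
z=cv2.resize(a[145:205,232:312],(400,300),interpolation=cv2.INTER_CUBIC)
cv2.imwrite("pics/s7.png",np.hstack([z,cv2.resize(w[60:210,180:380],(400,300))]))
```

```text
[0.49552884 0.19755087 0.13958893] [-3.14150568e+00  5.94432572e-05 -1.57290401e+00] [-0.40664202  0.48172242 -0.53874832] [ 0.00338466 -0.02122613 -0.00536871]
```

View pics/s7.png

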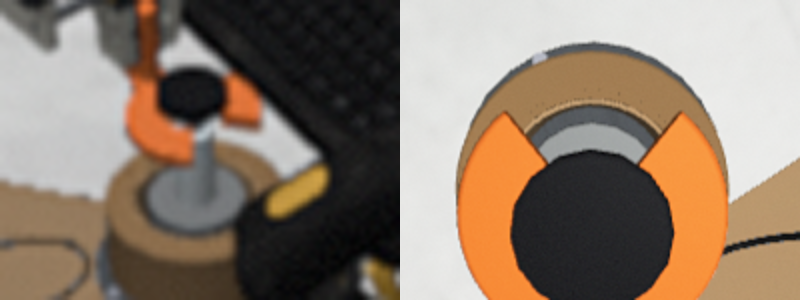

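The keeper is round the neck: centred, with the scene view showing its arms on both sides and no force reading. I'll lower gently onto the shaft first.

Call:
apply_moves:
  steps:
    - {"translation": [0,0,-0.005],"rotation": [0,0,0]}
    - {"translation": [0,0,-0.01],"rotation": [0,0,0]}
    - {"translation": [0,0,-0.015],"rotation": [0,0,0]}
    - {"translation": [0,0,-0.02],"rotation": [0,0,0]}
    - {"translation": [0,0,-0.025],"rotation": [0,0,0]}
    - {"translation": [0,0,-0.03],"rotation": [0,0,0]}
    - {"translation": [0,0,-0.035],"rotation": [0,0,0]}
    - {"translation": [0,0,-0.04],"rotation": [0,0,0]}
    - {"translation": [0,0,-0.045],"rotation": [0,0,0]}
    - {"translation": [0,0,-0.05],"rotation": [0,0,0]}

```text
t: 17.37
eef_pos: [0.4955, 0.1975, 0.1269]
ee_rot: [3.142, -0.0, -1.573]
force: [0.7, -0.6, -0.7]
width: 0.0116
gripper_force: 35.0
```

Call:
apply_moves:
  steps:
    - {"translation": [0,0,-0.02],"rotation": [0,0,0]}
    - {"translation": [0,0,-0.04],"rotation": [0,0,0]}
    - {"translation": [0,0,-0.06],"rotation": [0,0,0]}
    - {"translation": [0,0,-0.08],"rotation": [0,0,0]}
    - {"translation": [0,0,-0.1],"rotation": [0,0,0]}
    - {"translation": [0,0,-0.115],"rotation": [0,0,0]}
    - {"translation": [0,0,-0.13],"rotation": [0,0,0]}
    - {"translation": [0,0,-0.145],"rotation": [0,0,0]}
    - {"translation": [0,0,-0.155],"rotation": [0,0,0]}
    - {"translation": [0,0,-0.16],"rotation": [0,0,0]}

```text
t: 18.2
eef_pos: [0.4954, 0.1974, 0.0866]
ee_rot: [3.141, -0.0, -1.573]
force: [1.0, 0.8, -1.2]
width: 0.0117
gripper_force: 35.0
```

Call:
apply_moves:
  steps:
    - {"translation": [0,0,-0.001],"rotation": [0,0,0]}
    - {"translation": [0,0,-0.002],"rotation": [0,0,0]}
    - {"translation": [0,0,-0.003],"rotation": [0,0,0]}
    - {"translation": [0,0,-0.004],"rotation": [0,0,0]}
    - {"translation": [0,0,-0.005],"rotation": [0,0,0]}
    - {"translation": [0,0,-0.006],"rotation": [0,0,0]}
    - {"translation": [0,0,-0.007],"rotation": [0,0,0]}
    - {"translation": [0,0,-0.008],"rotation": [0,0,0]}
    - {"translation": [0,0,-0.009],"rotation": [0,0,0]}
    - {"translation": [0,0,-0.01],"rotation": [0,0,0]}

```text
t: 19.03
eef_pos: [0.4955, 0.1975, 0.0846]
ee_rot: [3.142, 0.0, -1.573]
force: [0.2, -1.1, -1.5]
width: 0.0118
gripper_force: 35.0
```

Call:
apply_moves:
  steps:
    - {"translation": [0,0,-0.0005],"rotation": [0,0,0]}
    - {"translation": [0,0,-0.001],"rotation": [0,0,0]}
    - {"translation": [0,0,-0.0015],"rotation": [0,0,0]}
    - {"translation": [0,0,-0.002],"rotation": [0,0,0]}
    - {"translation": [0,0,-0.002],"rotation": [0,0,0]}
    - {"translation": [0,0,-0.002],"rotation": [0,0,0]}
    - {"translation": [0,0,-0.002],"rotation": [0,0,0]}
    - {"translation": [0,0,-0.002],"rotation": [0,0,0]}
    - {"translation": [0,0,-0.002],"rotation": [0,0,0]}
    - {"translation": [0,0,-0.002],"rotation": [0,0,0]}

```text
t: 19.87
eef_pos: [0.4955, 0.1975, 0.0841]
ee_rot: [-3.142, -0.0, -1.573]
force: [-0.6, 0.3, 0.1]
width: 0.0116
gripper_force: 35.0
```

Call:
apply_moves:
  steps:
    - {"translation": [0,0,0],"rotation": [0,0,0]}
    - {"translation": [0,0,0],"rotation": [0,0,0]}
    - {"translation": [0,0,0],"rotation": [0,0,0]}
    - {"translation": [0,0,0],"rotation": [0,0,0]}
    - {"translation": [0,0,0],"rotation": [0,0,0]}
    - {"translation": [0,0,0],"rotation": [0,0,0]}
    - {"translation": [0,0,0],"rotation": [0,0,0]}
    - {"translation": [0,0,0],"rotation": [0,0,0]}
    - {"translation": [0,0,0],"rotation": [0,0,0]}
    - {"translation": [0,0,0],"rotation": [0,0,0]}
  jaw: 0

```text
t: 20.7
eef_pos: [0.4955, 0.1975, 0.0841]
ee_rot: [3.142, -0.0, -1.573]
force: [-0.1, -0.1, 0.1]
width: 0.044
gripper_force: 0.0
```

Call:
apply_moves:
  steps:
    - {"translation": [0,0,0.03],"rotation": [0,0,0]}
    - {"translation": [0,0,0.08],"rotation": [0,0,0]}
    - {"translation": [0,0,0.15],"rotation": [0,0,0]}
    - {"translation": [0,0,0.25],"rotation": [0,0,0]}
    - {"translation": [0,0,0.35],"rotation": [0,0,0]}
    - {"translation": [0,0.08,0.45],"rotation": [0,0,0]}
    - {"translation": [0,0.16,0.5],"rotation": [0,0,0]}
    - {"translation": [0,0.2,0.5],"rotation": [0,0,0]}
    - {"translation": [0,0.2,0.5],"rotation": [0,0,0]}
    - {"translation": [0,0.2,0.5],"rotation": [0,0,0]}

```text
t: 21.53
eef_pos: [0.4949, 0.2475, 0.2085]
ee_rot: [3.141, -0.0, -1.572]
force: [-0.4, -0.8, 0.0]
width: 0.0439
gripper_force: 0.0
```

Run:
```python
from hf import *
s=get_state();print(s["t"],s["eef_pos"],s["force"],s["width"])
S=cam("scene");a=grab_frame("scene");win=(232,145,80,60)
z=cv2.resize(a[145:205,232:312],(400,300),interpolation=cv2.INTER_CUBIC)
r=cv2.resize(render(S,.4950,.1485,-1.572,.06,4,win),(400,300));o=z.copy()
cs,_=cv2.findContours((r>.5).astype(np.uint8),cv2.RETR_LIST,cv2.CHAIN_APPROX_NONE);cv2.drawContours(o,cs,-1,(255,0,0),1)
w=cv2.resize(grab_frame("wrist"),(400,300))
cv2.imwrite("pics/s8.png",np.vstack([np.hstack([z,o]),np.hstack([w,w*0])]))
```

```text
21.5333 [0.49486727 0.24746474 0.20852914] [-0.38861314 -0.81412787  0.04658684] 0.043890911001320046
```

View pics/s8.png

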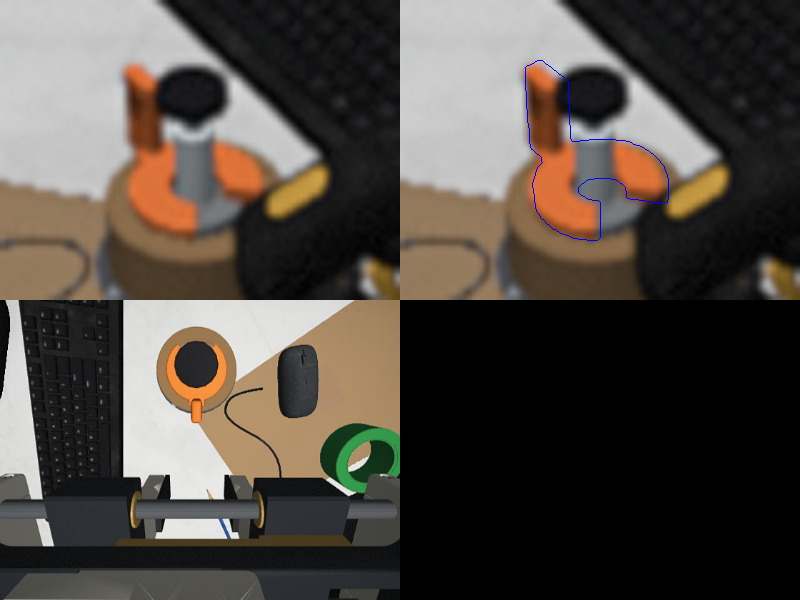

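The keeper lies flat on the hub round the shaft, the roll is in place and the gripper is clear. I'll hand it in.

```bash
python3 -c "
from station import *
print(job_done())"
```

```text
the job is handed in; nothing more can be done
None
```

The keeper is on the holder, lying flat on the hub round the spindle and released, with the tape roll still in place; I handed the job in at about 21.5 s and got no verdict back.

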